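# Log a chamber slide and hold it flush on the colony counter

## Robot

A 6-joint arm with a two-finger parallel gripper is mounted at the origin on the work surface. World frame = base frame: x ahead of the robot, y to its left, z up, the work surface at z = 0. Lengths are in m, angles in degrees, forces in N, time in s.
With the tool pointing down it reaches from about 0.35 to 0.725 m from the base axis. Payload 6 kg.
Tool frame: the origin (TCP) lies midway between the tips of the shut fingers; the grasp point (between the pads) lies 19 mm behind it; z points along the fingers, y is the line along which they close (so a half turn about z gives the same grasp; the last joint's range is limited). The gripper opens to 85 mm and grips with 20 to 120 N. Pads are 22 mm wide; open, the fingers measure 114 mm over their backs; the gripper's body (76 mm by 85 mm) begins 54 mm behind the grasp point. The pads swing forward as they close: fully open they stand 13 mm farther back than shut.
Start: joints at [-51.182, 2.303, 4.859, 0, -92.561, -19.12], TCP at [0.202, -0.565, 0.231] pointing down, gripper open.
Joint ranges: [-146.85, 146.85], [-73.84, 115.35], [-62.03, 85.46], [-188.31, 113.3], [-161.28, -10.13], [-171.36, 171.36]. Speed limits (degrees/s): [147.25, 147.25, 172.46, 180, 180, 180].

## Interface

Orientations are given as a 3x3 rotation matrix whose columns are the frame's x, y, z axes.
In Python, from plant import * gives the robot as it stands.
- The arm moves only by the tool step_arm, never from a script. Its argument "steps" is a list of rows, each a list of 4 numbers: the shift along the tool's x, y, z in units of 30 mm (1.0 is 30 mm), then the turn about the tool's z in rad. A call has 1 to 12 rows; each row is the pose to reach, as a shift and turn from the pose commanded when the call began, along the tool's axes at that moment; what a row does not reach only later rows make up. A row lasts 1/10 s, in which the tool goes at most 50 mm and 8.59 degrees, less where a joint would pass 70% of its speed; a pose out of reach is approached as far as the arm can. A call with a gripper value outside its range is refused whole. "hand" is the finger opening in mm, from 0 to 85.4, set as the call begins (left out, the last holds). The fingers move at their own pace and stop on an object; "squeeze" is the grip in N (left out, the last holds). Time passes only in rows, so rows that repeat a pose let the fingers close. It gives the time, the measured TCP pose, the force, the opening and the grip force at its end, in the units of the state.
- get_obs(): the state, without advancing time (a new reading comes with each control period).
- capture(name): name is "scene" or "top"; returns a dict with "img" (420x560x3 uint8, red, green, blue), "fx", "fy", "cx", "cy" (pixels), "position" and "attitude" of the camera in the world. Camera axes: x right, y down, z forward; pixel columns grow to the right and rows downward; lengths in m; the calibration is good to about 2 mm. A picture is of the moment at which its call begins. There is no depth.
- hand_in(): hands the job in; it is judged then, once.
The state is a dict: "clock": time; "q": joint angles; "dq": joint speeds; "joint_torque": joint torques, N m; "position": TCP position; "orientation": TCP orientation; "contact_force": force on the tool from outside, world axes, zero at the start; "ft_torque": the same for the moment, N m; "width": finger opening in m; "gripper_force": force on a finger pad.
Only numpy, scipy, OpenCV 4.12 (cv2) and the standard library are available. Lean on these libraries where they do the work, as an engineer would, in place of code of your own. Each camera call takes 0.05 s, during which the arm holds its last target. There are 200 camera calls.

## Task

Log and read the orange chamber slide: pick up the barcode scanner, hold it steady for about a second with its window facing the barcode label on the slide tray from about 10 cm above, and lay it back on its blue mat, window down. Then pick the orange slide off the tray, tilt it to match the colony counter's sloped round platform and hold its glass underside flush on the platform, centred, pressing gently so that the sprung platform sinks about half its travel. Finish while still holding it pressed there; leave the other slides and everything else on the bench where they are.

Things in the scene. Friction and masses are not known exactly. Their poses are not given: they have to be found in the camera images.
- scanner_grip (a point): centre of the handle of the light-grey barcode scanner, 33 mm above what it lies on. x runs along the handle to the head, z up (away from the window). The handle is a level bar 32 mm wide (y), 26 mm high, 20 mm clear below, free to grip from 35 mm behind to 35 mm ahead of here. The head (58 x 66 mm, top 48 mm above the mat) begins 38 mm ahead; a black foot is at the tail. 0.16 kg
- scanner_window (a point): centre of the red scanner window, on the flat underside of the scanner's head: 67 mm ahead of (x) and 33 mm below (z) scanner_grip, axes parallel to it. It looks along its own -z (straight down as the scanner lies).
- scanner: the scanner as a whole: origin on the level of its underside, at its middle (scanner_grip is at x -12 mm, z 33 mm); z up as it lies
- mat: fixed blue rubber mat, 230 x 140 x 3 mm, origin at the centre of its underside, x along its long side; the scanner starts on it
- label (a point): centre of the yellow barcode label (28 mm along x, 56 mm along y) that lies face up on the floor of the slide tray; z up, x away from the slides
- tray: fixed flat white tray for slides, 170 (x) x 230 (y) mm, origin at the centre of its underside; floor 4 mm high, rim 8 mm high. Three slides lie side by side in three places 70 mm apart along y, 25 mm to the -x side of the middle; the label is 55 mm to the +x side
- slide_orange_mid (a point): centre of the slide to be read, with orange end and gasket, 8 mm above its underside. Glass 76 (x) x 26 (y) x 2 mm with a stiff clear four-well chamber on top: 54 mm long (x from -34 to +20 mm), 24 mm wide (y), from 2 to 16 mm above the underside: grip the chamber across its 24 mm. z up, 0.03 kg
- slide_orange: the same orange slide; origin at the centre of its glass underside, z up out of the wells
- slide_blue: the like slide with blue end and gasket, stays where it is; origin at the centre of its underside
- slide_green: the like slide with green end and gasket, stays where it is; origin at the centre of its underside
- platform_top (a point): centre of the flat top of the colony counter's pale round platform, 120 mm across, 11 mm proud of a grey ring; moves with it. z is the outward normal of the sloped face (slope set anew each time, 14 to 31 degrees from level), x points up the slope, y is level. A flat display strip lies 107 mm up the slope; a lens on a post stands 150 to 250 mm away, up the slope on the -y side
- platform (a joint): how far the platform is pressed in along its normal, m: 0 free, 0.008 fully down. It is sprung: begins to sink at about 1.5 N, then 0.9 N per mm
- plate_a: loose clear 12-well plate, 85 x 127 x 21 mm, a bystander; origin under its centre
- plate_b: another loose 12-well plate of that size, a bystander; origin under its centre
- bottle: amber bottle with orange cap, 72 mm across, 160 mm high, a bystander; origin under its centre
- flask: conical glass flask, 88 mm across, 150 mm high, a bystander; origin under its centre
- tip_box: pipette tip box with blue rack, 85 x 120 x 92 mm, a bystander; origin under its centre
Not all that is in view belongs to the job. Leave any black, pink or yellow look-alike of the slide_orange alone.

How it is judged:
By the outcome, as a careful person would: the job done as asked, in the order asked, and still so for the second after the job is handed in, while the arm keeps its last pose, push and grip.
It also fails if it takes over 58 s, if anything falls off the work surface, if the arm or the gripper's body presses on something with over 40 N, if the wrist force passes 120 N, or if a joint passes its speed limit or range.

## Working session

There is one attempt and no reset: what is moved stays moved. The work goes in short steps, Python scripts to look and compute and a tool call to move; the robot and the scene stay as the last step left them, time stands still between calls to the robot, and variables do not carry over. Pictures are saved under pics/ and viewed, at most 10 in all, crops included, and the job is handed in when it is done.

Besides the shell and the picture viewer there is one more tool, called by a JSON object that holds its "op" and its "data". step_arm: Moves the arm, as the interface text tells. Its arguments: {"type":"object","properties":{"steps":{"type":"array","items":{"type":"array","items":{"type":"number"}}},"hand":{"type":"number"},"squeeze":{"type":"number"}},"required":["steps"]}

```bash
mkdir -p pics; ls; python3 - <<'E'
from plant import *
import cv2,numpy as np
for n in("scene","top"):
    c=capture(n); cv2.imwrite(f"pics/{n}0.png",c["img"][:,:,::-1]); print(n,c["fx"],c["fy"],c["cx"],c["cy"],c["position"],np.round(c["attitude"],4).tolist())
    np.savez(f"{n}0.npz",**c)
print(get_obs())
E
```

```text
pics
scene 425.97239873025205 425.97239873025205 277.1590918023454 210.67198382641462 [ 1.20116182 -0.37508907  1.01067086] [[0.5182, 0.6551, -0.5499], [0.8552, -0.3884, 0.3432], [0.0112, -0.6481, -0.7615]]
top 469.86746073579786 469.86746073579786 279.03550062333 204.50779915980283 [0.49550849 0.04621632 1.14740298] [[0.028, -0.9987, 0.0435], [-0.9992, -0.0292, -0.0268], [0.028, -0.0427, -0.9987]]
{'clock': 0.1, 'q': array([-5.11825027e+01,  2.33509164e+00,  4.80608722e+00, -2.36640473e-02,
       -9.25611834e+01, -1.91197980e+01]), 'dq': array([-0.02298141, -0.02507925,  0.12170685,  0.00626942, -0.00224098,
       -0.06127167]), 'joint_torque': array([-4.96930777e-03, -3.69347227e+01,  3.48280835e+01,  6.95175782e+00,
       -4.60058218e-03,  8.50160262e-06]), 'position': array([ 0.20220178, -0.56457902,  0.23036017]), 'orientation': array([[-9.41477927e-01, -3.37073984e-01, -6.65219148e-04],
       [-3.37074617e-01,  9.41476764e-01,  1.48507359e-03],
       [ 1.25708698e-04,  1.62239250e-03, -9.99998676e-01]]), 'contact_force': array([ 0.9400123 ,  0.20924439, -0.5038013 ]), 'ft_torque': array([ 0.01960484, -0.01770017, -0.03470882]), 'gripper_force': 0.0, 'width': 0.08546363090796537}
```

View pics/scene0.png

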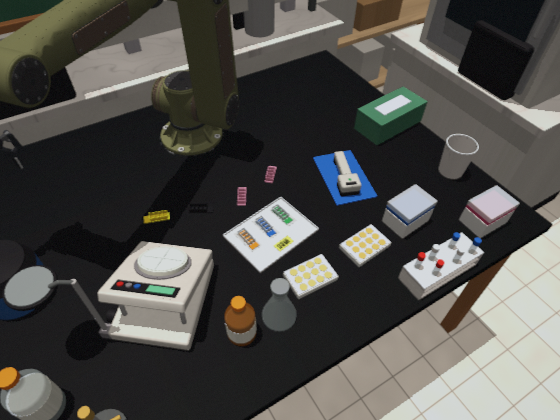

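View pics/top0.png

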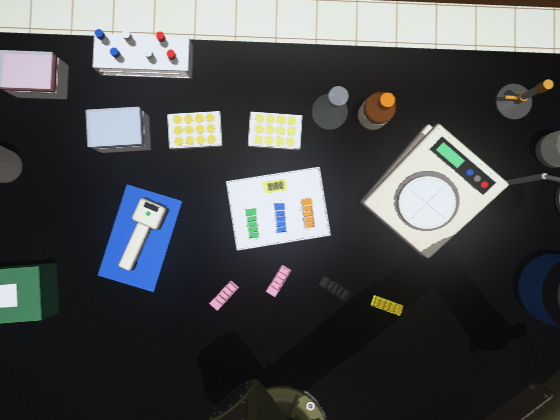

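The scene view shows the scanner on its mat at (345,175), the tray at (270,232) with the orange slide at (248,239), and the counter platform at (163,261). In the top view the scanner is near (138,235), the label at (275,186), the orange slide at (308,213) and the platform at (428,202). Next I'll enlarge the parts I need.

```bash
python3 - <<'E'
import cv2,numpy as np
t=cv2.imread("pics/top0.png"); s=cv2.imread("pics/scene0.png")
def cr(i,x,y,w,h): return cv2.resize(i[y:y+h,x:x+w],(400,300),interpolation=cv2.INTER_CUBIC)
m=np.vstack([np.hstack([cr(t,90,180,160,120),cr(t,215,160,128,96)]),np.hstack([cr(t,356,120,192,144),cr(s,90,225,136,102)])])
cv2.imwrite("pics/m1.png",m)
E
```

```text
(no output)
```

View pics/m1.png

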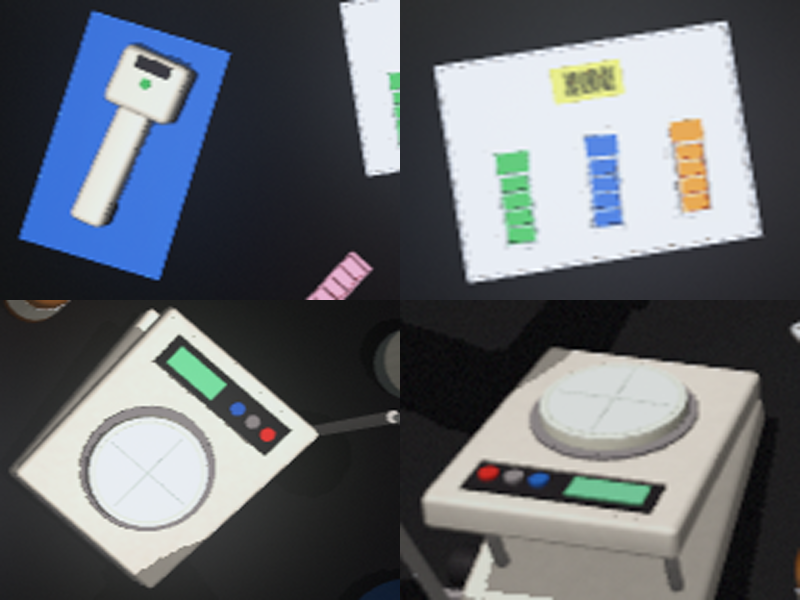

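The montage gives the following. The scanner handle runs from its tail at about (127,266) to its head at about (150,212) in top pixels. On all the slides the solid coloured end points towards the label. The platform's cross sits at about (427,202.6) in the top view and (166.2,258) in the scene view, with the display up the slope. The moves allow no tilt, so the slide has to swivel about the finger axis between the pads. That means gripping it with its y level and letting the platform turn it flush.

```bash
cat > h.py <<'E'
import numpy as np,cv2
from scipy.optimize import least_squares
def load(n): return dict(np.load(n+".npz"))
def ray(c,p):
    d=np.array([(p[0]-c["cx"])/c["fx"],(p[1]-c["cy"])/c["fy"],1.0]); d=c["attitude"]@d
    return c["position"],d/np.linalg.norm(d)
def onz(c,p,z):
    o,d=ray(c,p); return o+d*(z-o[2])/d[2]
def proj(c,P):
    v=(np.atleast_2d(P)-c["position"])@c["attitude"]
    return np.c_[c["fx"]*v[:,0]/v[:,2]+c["cx"],c["fy"]*v[:,1]/v[:,2]+c["cy"]]
def tri(c1,p1,c2,p2):
    o1,d1=ray(c1,p1);o2,d2=ray(c2,p2)
    s=np.linalg.lstsq(np.c_[d1,-d2],o2-o1,rcond=None)[0]
    a,b=o1+s[0]*d1,o2+s[1]*d2; return (a+b)/2,np.linalg.norm(a-b)*1e3
def blob(c,lo,hi,roi):
    x,y,w,h=roi; hsv=cv2.cvtColor(c["img"],cv2.COLOR_RGB2HSV)
    m=np.zeros(hsv.shape[:2],np.uint8); m[y:y+h,x:x+w]=cv2.inRange(hsv,lo,hi)[y:y+h,x:x+w]
    n,l,st,ce=cv2.connectedComponentsWithStats(cv2.morphologyEx(m,cv2.MORPH_CLOSE,np.ones((3,3)))); 
    k=1+np.argmax(st[1:,4]); return ce[k],(l==k).astype(np.uint8)
def rect(m): return cv2.minAreaRect(cv2.findNonZero(m))
E
python3 - <<'E'
from h import *
T,S=load("top0"),load("scene0")
np.set_printoptions(precision=4,suppress=True)
def rep(name,c,lo,hi,roi,z):
    ce,m=blob(c,lo,hi,roi); r=rect(m); b=cv2.boxPoints(r); B=np.array([onz(c,p,z) for p in b])
    e=B[1]-B[0],B[2]-B[1]; print(name,"px",ce,"ctr",onz(c,ce,z)[:2],"box",B.mean(0)[:2],"sides mm",[round(np.linalg.norm(v)*1e3,1) for v in e],"ang",[round(np.degrees(np.arctan2(v[1],v[0])),1) for v in e]); return m
rep("mat",T,(105,150,80),(120,255,255),(90,170,110,130),.003)
rep("tray",T,(0,0,150),(179,60,255),(220,160,120,95),.008)
for n,lo,hi,roi,z in[("label",(24,60,120),(35,255,255),(255,170,40,30),.0042),("orange",(8,90,120),(20,255,255),(295,190,30,45),.016),
  ("blue",(100,110,100),(125,255,255),(265,195,30,45),.016),("green",(55,80,80),(80,255,255),(240,200,25,45),.016)]: rep(n,T,lo,hi,roi,z)
ce,m=blob(T,(15,0,140),(60,70,255),(100,185,85,100))
rep("scanner",T,(0,0,130),(179,90,255),(112,192,60,85),.049)
# counter
HB=dict(red=((0,120,100),(6,255,255)),green=((60,60,120),(85,255,255)),blue=((100,110,80),(122,255,255)))
P={}
for k,(lo,hi) in HB.items():
    a,_=blob(T,lo,hi,(430,135,70,60)); b,_=blob(S,lo,hi,(100,275,90,30)); P[k]=tri(T,a,S,b); print(k,a,b,P[k])
print("cross",tri(T,(427.,202.6),S,(166.2,258.)))
# platform colours
print(T["img"][202,415],T["img"][202,440],T["img"][170,400],S["img"][258,160],S["img"][270,150:156],S["img"][273:282,165])
E
```

```text
mat px [138.6562 240.7014] ctr [0.4482 0.3515] box [0.4558 0.3497] sides mm [np.float64(231.3), np.float64(143.1)] ang [np.float64(-14.9), np.float64(-105.9)]
tray px [277.5776 207.9221] ctr [0.5368 0.019 ] box [0.5369 0.0181] sides mm [np.float64(232.2), np.float64(171.1)] ang [np.float64(-79.0), np.float64(-169.4)]
label px [274.3373 185.6431] ctr [0.591  0.0283] box [0.5911 0.0283] sides mm [np.float64(54.2), np.float64(28.2)] ang [np.float64(-78.8), np.float64(-169.0)]
orange px [307.7388 211.8694] ctr [ 0.5291 -0.0539] box [ 0.5281 -0.0544] sides mm [np.float64(23.9), np.float64(69.5)] ang [np.float64(-78.4), np.float64(-168.7)]
blue px [280.0253 216.9494] ctr [0.5149 0.0127] box [0.5142 0.012 ] sides mm [np.float64(22.9), np.float64(67.8)] ang [np.float64(-81.7), np.float64(-171.8)]
green px [251.84  222.116] ctr [0.5006 0.08  ] box [0.4992 0.0808] sides mm [np.float64(23.1), np.float64(69.2)] ang [np.float64(-83.1), np.float64(-173.1)]
scanner px [140.1098 230.8846] ctr [0.4728 0.3368] box [0.463  0.3408] sides mm [np.float64(166.3), np.float64(64.7)] ang [np.float64(-22.0), np.float64(-112.8)]
red [484.087  184.1087] [119.4828 283.2069] (array([ 0.5942, -0.4133,  0.167 ]), np.float64(0.2264856657261446))
green [449.8202 154.694 ] [160.1445 289.2659] (array([ 0.6548, -0.3401,  0.1651]), np.float64(0.12687635308751255))
blue [469.5854 171.8293] [136.5333 285.7333] (array([ 0.6195, -0.3824,  0.1659]), np.float64(0.10044687768649738))
cross (array([ 0.5557, -0.2985,  0.1334]), np.float64(10.706251264984225))
[232 237 243] [232 237 242] [231 234 225] [210 215 213] [[212 216 208]
 [207 211 203]
 [203 208 200]
 [210 215 207]
 [204 209 201]
 [195 200 190]] [[162 158 146]
 [159 156 144]
 [152 148 139]
 [139 134 133]
 [136 130 132]
 [ 97  92  94]
 [173 167 159]
 [209 202 193]
 [212 206 195]]
```

```bash
cat > plat.py <<'E'
from h import *
from scipy.ndimage import map_coordinates,gaussian_filter
np.set_printoptions(precision=4,suppress=True)
T,S=load("top0"),load("scene0")
strip=np.array([[.5942,-.4133,.1670],[.6548,-.3401,.1651],[.6195,-.3824,.1659]])
def frame(p):
    th,az=p[3],p[4]; x=np.array([np.cos(th)*np.cos(az),np.cos(th)*np.sin(az),np.sin(th)]); y=np.array([-np.sin(az),np.cos(az),0]); return np.c_[x,y,np.cross(x,y)]
A=np.linspace(0,2*np.pi,72,endpoint=False)
def circ(p,r=.06):
    F=frame(p); return p[:3]+r*(np.cos(A)[:,None]*F[:,0]+np.sin(A)[:,None]*F[:,1])
def edges(c,p,R=5):
    g=gaussian_filter(c["img"].mean(2),.6); E=proj(c,circ(p)); O=proj(c,p[:3]); n=(E-O)/np.linalg.norm(E-O,axis=1)[:,None]
    s=np.arange(-R,R+.01,.25); X=E[:,None]+n[:,None]*s[None,:,None]
    v=map_coordinates(g,[X[...,1],X[...,0]],order=1); d=-np.gradient(v,axis=1); 
    k=np.argmax(d,1); return s[k],d.max(1),n
az=np.radians(-39.6)
p=np.array([.555,-.305,.137,np.radians(22),az])
for R in(6,5,4,3,3,2,2):
    D=[(c,*edges(c,p,R)) for c in(T,S)]
    meas=[(c,proj(c,circ(p))+s[:,None]*n,n,g>2) for c,s,g,n in D]
    def res(q):
        r=[((proj(c,circ(q))-m)*n).sum(1)[ok] for c,m,n,ok in meas]
        F=frame(q); L=(strip-q[:3])@F
        return np.r_[r[0],r[1],(L[:,0]-.107)*1e3*.7,(L[:,2]+.0105)*1e3*1.5]
    q=least_squares(res,p,loss="soft_l1",f_scale=.5); p=q.x
r=[((proj(c,circ(p))-m)*n).sum(1) for c,m,n,ok in meas]
print("c",p[:3],"th",np.degrees(p[3]),"az",np.degrees(p[4]),"rms px",[np.sqrt(np.median(v**2)) for v in r])
print("strip local mm",(strip-p[:3])@frame(p)*1e3)
np.save("plat.npy",p)
out=[]
for c,x,y in((T,356,120),(S,90,205)):
    s=5; im=cv2.resize(c["img"][y:y+110,x:x+150,::-1],None,fx=s,fy=s,interpolation=cv2.INTER_CUBIC)[:,:]
    for u in np.vstack([proj(c,circ(p)),proj(c,p[:3])]): cv2.circle(im,tuple(int(round(v)) for v in ((u-[x,y]+.5)*s)),2,(0,0,255),-1)
    out.append(cv2.resize(im,(400,293)))
cv2.imwrite("pics/p1.png",np.hstack(out))
E
python3 plat.py
```

```text
c [ 0.5535 -0.3011  0.1361] th 21.693384235360426 az -39.9276810606483 rms px [np.float64(0.5021981287982001), np.float64(0.5273340164540811)]
strip local mm [[107.3344 -59.8823  -9.4159]
 [106.1584  35.1458 -10.9929]
 [106.5275 -19.9484 -10.2787]]
```

View pics/p1.png

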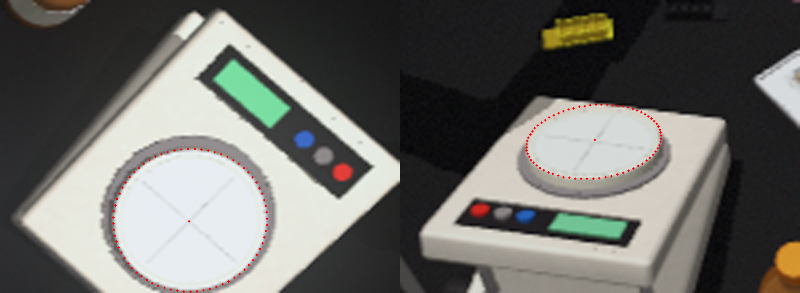

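The fit agrees with the picture: the red circle follows the platform rim in both views. It puts the platform at (0.5535, -0.301, 0.136) with a 21.7° slope rising towards azimuth -40°, and the strip comes out 107 mm up the slope, as the task says. Next I'll measure the handle and write a converter for the moves.

```bash
cat >> h.py <<'E'
def go(x,y,z,az=None):
    """print shift (30 mm units) and turn to bring the TCP to x,y,z with tool-y azimuth az (deg), from measured pose"""
    from plant import get_obs
    o=get_obs(); R=o["orientation"]; d=R.T@(np.array([x,y,z])-o["position"])/.03
    a0=np.degrees(np.arctan2(R[1,1],R[0,1])); t=0 if az is None else -((az-a0+180)%360-180)
    print("pos",o["position"].round(4),"az",round(a0,1),"F",o["contact_force"].round(1),"w",round(o["width"]*1e3,1),"-> shift",d.round(3),"turn rad",round(np.radians(t),4),"t",o["clock"])
E
python3 - <<'E'
from h import *
T=load("top0")
np.set_printoptions(precision=4,suppress=True)
ce,m=blob(T,(0,0,130),(179,90,255),(112,192,60,85))
ys,xs=np.nonzero(m); W=np.array([onz(T,(a,b),.049) for a,b in zip(xs,ys)])[:,:2]
u=np.array([np.cos(np.radians(-22)),np.sin(np.radians(-22))]); v=np.array([-u[1],u[0]]); s=W@u
bins=np.arange(s.min(),s.max(),.006)
for b in bins:
    k=(s>=b)&(s<b+.006); w=W[k]@v; print(round((b+.003-s.min())*1e3),round((w.max()-w.min())*1e3),round((w.max()+w.min())/2*1e3,1))
print("tail s",s.min(),"head s",s.max()); 
h=(s-s.min()>.012)&(s-s.min()<.085); d=np.linalg.svd(W[h]-W[h].mean(0),full_matrices=0)[2][0]; print("handle dir",np.degrees(np.arctan2(d[1],d[0])),W[h].mean(0))
go(.45,-.1,.30,179); 
E
```

```text
3 30 489.4
9 30 489.2
15 29 489.5
21 30 489.7
27 30 489.5
33 30 489.3
39 30 489.1
45 30 488.7
51 30 489.7
57 30 489.4
63 30 489.1
69 30 488.9
75 31 489.2
81 30 489.4
87 30 489.2
93 30 489.0
99 29 489.3
105 31 490.1
111 59 489.3
117 64 489.6
123 64 489.4
129 64 489.2
135 63 489.4
141 63 489.2
147 63 490.0
153 63 489.8
159 63 489.6
165 59 489.4
tail s 0.21843855687193767 head s 0.38468328368940596
handle dir 157.62961797264884 [0.4309 0.3536]
pos [ 0.2022 -0.5646  0.2304] az 109.7 F [ 0.9  0.2 -0.5] w 85.5 -> shift [-12.996  11.799  -2.304] turn rad -1.2095 t 0.1
```

{"op": "step_arm", "data": {"steps": [[-13,11.8,-2.3,-1.21],[-13,11.8,-2.3,-1.21],[-13,11.8,-2.3,-1.21],[-13,11.8,-2.3,-1.21],[-13,11.8,-2.3,-1.21],[-13,11.8,-2.3,-1.21],[-13,11.8,-2.3,-1.21],[-13,11.8,-2.3,-1.21],[-13,11.8,-2.3,-1.21],[-13,11.8,-2.3,-1.21],[-13,11.8,-2.3,-1.21],[-13,11.8,-2.3,-1.21]]}}

```text
clock: 1.3
position: [0.4513, -0.0971, 0.2996]
orientation: [[-0.012, -1.0, -0.001], [-1.0, 0.012, 0.001], [-0.001, 0.001, -1.0]]
contact_force: [-0.5, -0.2, 0.3]
width: 0.0851
gripper_force: 0.0
```

```bash
python3 -c "
from h import *
go(.451,.3455,.15,247.7)"
```

```text
pos [ 0.4513 -0.0971  0.2996] az 179.3 F [-0.5 -0.2  0.3] w 85.1 -> shift [-14.748   0.186   4.997] turn rad -1.194 t 1.3
```

{"op": "step_arm", "data": {"steps": [[-14.75,0.19,5,-1.194],[-14.75,0.19,5,-1.194],[-14.75,0.19,5,-1.194],[-14.75,0.19,5,-1.194],[-14.75,0.19,5,-1.194],[-14.75,0.19,5,-1.194],[-14.75,0.19,5,-1.194],[-14.75,0.19,5,-1.194],[-14.75,0.19,5,-1.194],[-14.75,0.19,5,-1.194],[-14.75,0.19,5,-1.194],[-14.75,0.19,5,-1.194]], "hand": 60}}

```text
clock: 2.5
position: [0.4522, 0.3416, 0.1504]
orientation: [[0.923, -0.384, -0.0], [-0.384, -0.923, -0.001], [0.0, 0.001, -1.0]]
contact_force: [0.2, 0.6, 0.6]
width: 0.0598
gripper_force: 0.0
```

```bash
python3 -c "
from h import *
go(.451,.3455,.019,247.7)
from plant import capture
c=capture('scene');a=cv2.resize(c['img'][100:250,250:450,::-1],(400,300));d=capture('top');b=cv2.resize(d['img'][150:300,60:260,::-1],(400,300))
cv2.imwrite('pics/s1.png',np.hstack([a,b]))"
```

```text
pos [0.4522 0.3416 0.1504] az -112.6 F [0.2 0.6 0.6] w 59.8 -> shift [-0.087 -0.107  4.379] turn rad -0.0049 t 2.5
```

View pics/s1.png

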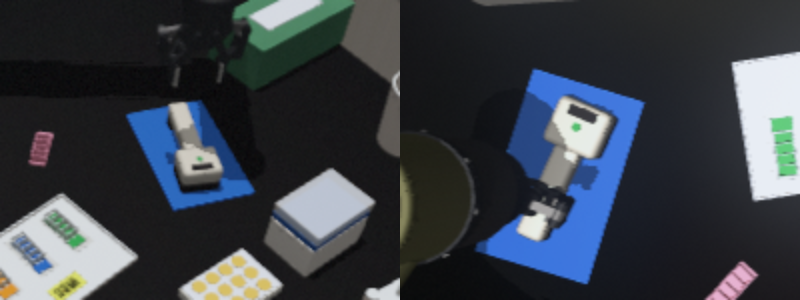

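The gripper hangs over the handle, with the fingers straddling it at about (545,205) in the right panel, so I descend.

{"op": "step_arm", "data": {"steps": [[0,0,1.2,0],[0,0,2.4,0],[0,0,3.4,0],[0,0,4.0,0],[0,0,4.37,0],[0,0,4.37,0],[0,0,4.37,0]]}}

```text
clock: 3.3
position: [0.4527, 0.3426, 0.0208]
orientation: [[0.923, -0.384, 0.002], [-0.384, -0.923, 0.001], [0.001, -0.002, -1.0]]
contact_force: [0.9, 0.5, 0.9]
width: 0.0597
gripper_force: 0.0
```

```bash
python3 -c "
from h import *
go(.451,.3455,.019,247.7)"
```

```text
pos [0.4527 0.3426 0.0208] az -112.6 F [0.9 0.5 0.9] w 59.7 -> shift [-0.09  -0.068  0.061] turn rad -0.005 t 3.3
```

Close the fingers, after a small correction.

{"op": "step_arm", "data": {"steps": [[-0.09,-0.07,0.05,0],[-0.09,-0.07,0.05,0],[-0.09,-0.07,0.05,0],[-0.09,-0.07,0.05,0],[-0.09,-0.07,0.05,0],[-0.09,-0.07,0.05,0],[-0.09,-0.07,0.05,0],[-0.09,-0.07,0.05,0],[-0.09,-0.07,0.05,0],[-0.09,-0.07,0.05,0]], "hand": 20, "squeeze": 70}}

```text
clock: 4.3
position: [0.4507, 0.3463, 0.0191]
orientation: [[0.924, -0.383, 0.001], [-0.383, -0.924, 0.002], [0.001, -0.002, -1.0]]
contact_force: [-2.6, 1.1, 6.3]
width: 0.0309
gripper_force: 70.6
```

```bash
python3 -c "
from h import *
go(.451,.3455,.16)"
```

```text
pos [0.4507 0.3463 0.0191] az -112.5 F [-2.6  1.1  6.3] w 30.9 -> shift [ 0.023  0.009 -4.697] turn rad 0.0 t 4.3
```

{"op": "step_arm", "data": {"steps": [[0,0,-0.3,0],[0,0,-0.9,0],[0,0,-1.7,0],[0,0,-2.5,0],[0,0,-3.1,0],[0,0,-3.36,0],[0,0,-3.36,0],[0,0,-3.36,0]]}}

```text
clock: 5.1
position: [0.4497, 0.345, 0.1171]
orientation: [[0.923, -0.384, -0.002], [-0.384, -0.923, -0.001], [-0.001, 0.002, -1.0]]
contact_force: [-0.1, -0.3, -2.6]
width: 0.031
gripper_force: 69.7
```

```bash
python3 -c "
from h import *
go(.5287,.0546,.12)"
```

```text
pos [0.4497 0.345  0.1171] az -112.6 F [-0.1 -0.3 -2.6] w 31.0 -> shift [ 6.148  7.926 -0.091] turn rad 0.0 t 5.1
```

{"op": "step_arm", "data": {"steps": [[0.5,0.6,-0.1,0],[1.3,1.7,-0.1,0],[2.3,3.0,-0.1,0],[3.3,4.3,-0.1,0],[4.3,5.6,-0.1,0],[5.2,6.7,-0.1,0],[5.8,7.5,-0.1,0],[6.1,7.9,-0.1,0],[6.15,7.93,-0.1,0],[6.15,7.93,-0.1,0],[6.15,7.93,-0.1,0]]}}

```text
clock: 6.2
position: [0.529, 0.0558, 0.1209]
orientation: [[0.924, -0.383, -0.001], [-0.383, -0.924, 0.0], [-0.001, 0.0, -1.0]]
contact_force: [-0.2, 0.2, -0.9]
width: 0.0308
gripper_force: 69.7
```

```bash
python3 -c "
from h import *
go(.5287,.0546,.12)
from plant import capture
c=capture('scene');a=cv2.resize(c['img'][110:260,180:380,::-1],(400,300));d=capture('top');b=cv2.resize(d['img'][130:280,180:380,::-1],(400,300))
cv2.imwrite('pics/s2.png',np.hstack([a,b])); np.savez('top2.npz',**d); np.savez('scene2.npz',**c)"
```

```text
pos [0.529  0.0558 0.1209] az -112.5 F [-0.2  0.2 -0.9] w 30.8 -> shift [0.005 0.041 0.032] turn rad 0.0 t 6.2
```

View pics/s2.png

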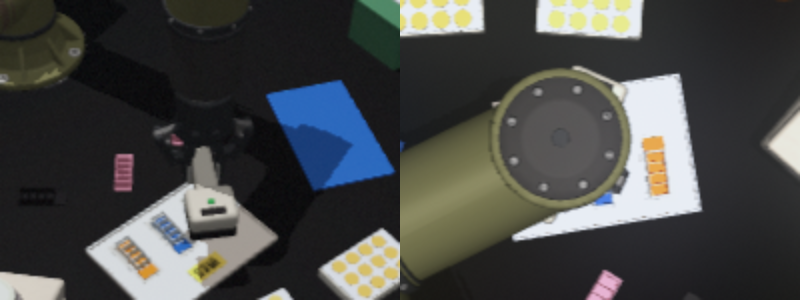

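The scanner hangs level with its head top at about (285,210) in scene pixels. I'll check this against where it should be.

```bash
python3 -c "
from h import *
S=load('scene2');S0=load('scene0')
print(proj(S,[.591,.0283,.152]))
m,_=blob(S,(55,80,80),(85,255,255),(270,195,30,25)); a,_=blob(S0,(55,80,80),(85,255,255),(335,170,25,25)); print('dot',m,a,'head0',proj(S0,[.513,.320,.051]))
print('dot world before',onz(S0,a,.051),'now',onz(S,m,.152))"
```

```text
[[284.40178181 210.70022888]]
dot [285.  210.5] [349.5 179. ] head0 [[348.93391896 179.42035629]]
dot world before [0.51242389 0.32268953 0.051     ] now [0.59121681 0.03003089 0.152     ]
```

{"op": "step_arm", "data": {"steps": [[0,0.03,0,0],[0,0.03,0,0],[0,0.03,0,0],[0,0.03,0,0],[0,0.03,0,0],[0,0.03,0,0],[0,0.03,0,0],[0,0.03,0,0],[0,0.03,0,0],[0,0.03,0,0],[0,0.03,0,0],[0,0.03,0,0]]}}

```text
clock: 7.5
position: [0.529, 0.0541, 0.1215]
orientation: [[0.923, -0.384, -0.0], [-0.384, -0.923, 0.0], [-0.0, -0.0, -1.0]]
contact_force: [-0.5, -0.6, -2.0]
width: 0.0312
gripper_force: 69.7
```

{"op": "step_arm", "data": {"steps": [[0,0,0,0],[0,0,0,0],[0,0,0,0],[0,0,0,0],[0,0,0,0],[0,0,0,0]]}}

```text
clock: 8.1
position: [0.529, 0.0541, 0.1215]
orientation: [[0.923, -0.384, -0.0], [-0.384, -0.923, 0.0], [-0.0, -0.0, -1.0]]
contact_force: [-0.2, 0.0, -1.8]
width: 0.0314
gripper_force: 69.7
```

```bash
python3 -c "
from h import *
go(.4509,.3455,.12)"
```

```text
pos [0.529  0.0541 0.1215] az -112.6 F [-0.2  0.  -1.8] w 31.4 -> shift [-6.131 -7.972  0.051] turn rad 0.0 t 8.1
```

{"op": "step_arm", "data": {"steps": [[-0.5,-0.6,0,0],[-1.3,-1.7,0,0],[-2.3,-3.0,0,0],[-3.3,-4.3,0,0],[-4.3,-5.6,0,0],[-5.2,-6.7,0,0],[-5.8,-7.5,0,0],[-6.1,-7.9,0.05,0],[-6.13,-7.97,0.05,0],[-6.13,-7.97,0.05,0],[-6.13,-7.97,0.05,0]]}}

```text
clock: 9.2
position: [0.4513, 0.3445, 0.1201]
orientation: [[0.923, -0.385, -0.0], [-0.385, -0.923, -0.0], [0.0, 0.0, -1.0]]
contact_force: [0.3, -0.5, -0.6]
width: 0.031
gripper_force: 69.8
```

```bash
python3 -c "
from h import *
go(.4507,.346,.0191)"
```

```text
pos [0.4513 0.3445 0.1201] az -112.6 F [ 0.3 -0.5 -0.6] w 31.0 -> shift [-0.038 -0.038  3.366] turn rad 0.0 t 9.2
```

{"op": "step_arm", "data": {"steps": [[0,0,0.8,0],[0,0,1.7,0],[0,0,2.4,0],[0,0,2.9,0],[0,0,3.15,0],[0,0,3.25,0],[0,0,3.3,0],[0,0,3.34,0],[0,0,3.36,0],[0,0,3.36,0]]}}

```text
clock: 10.2
position: [0.451, 0.3457, 0.0197]
orientation: [[0.924, -0.384, 0.0], [-0.384, -0.924, 0.001], [0.0, -0.001, -1.0]]
contact_force: [0.1, 0.4, -1.1]
width: 0.0311
gripper_force: 69.9
```

{"op": "step_arm", "data": {"steps": [[0,0,0.02,0],[0,0,0.04,0],[0,0,0.04,0]]}}

```text
clock: 10.5
position: [0.4511, 0.3457, 0.0192]
orientation: [[0.924, -0.383, 0.001], [-0.383, -0.924, 0.001], [0.0, -0.001, -1.0]]
contact_force: [-3.0, -1.9, 6.0]
width: 0.0309
gripper_force: 70.7
```

Contact made. Release, then rise.

{"op": "step_arm", "data": {"steps": [[0,0,0,0],[0,0,0,0],[0,0,0,0],[0,0,0,0],[0,0,-0.5,0],[0,0,-1.5,0],[0,0,-3.0,0],[0,0,-4.3,0],[0,0,-4.3,0],[0,0,-4.3,0]], "hand": 60}}

```text
clock: 11.5
position: [0.4513, 0.346, 0.1493]
orientation: [[0.923, -0.384, 0.002], [-0.384, -0.923, 0.003], [0.001, -0.004, -1.0]]
contact_force: [0.4, -0.4, -1.1]
width: 0.0599
gripper_force: 0.0
```

```bash
python3 -c "
from h import *
go(.5258,-.055,.12,281.2)"
```

```text
pos [0.4513 0.346  0.1493] az -112.6 F [ 0.4 -0.4 -1.1] w 59.9 -> shift [ 7.421 11.396  0.94 ] turn rad -0.5893 t 11.5
```

{"op": "step_arm", "data": {"steps": [[7.42,11.4,0.94,-0.589],[7.42,11.4,0.94,-0.589],[7.42,11.4,0.94,-0.589],[7.42,11.4,0.94,-0.589],[7.42,11.4,0.94,-0.589],[7.42,11.4,0.94,-0.589],[7.42,11.4,0.94,-0.589],[7.42,11.4,0.94,-0.589],[7.42,11.4,0.94,-0.589],[7.42,11.4,0.94,-0.589],[7.42,11.4,0.94,-0.589],[7.42,11.4,0.94,-0.589]], "hand": 42}}

```text
clock: 12.7
position: [0.525, -0.0549, 0.1185]
orientation: [[0.981, 0.195, -0.001], [0.195, -0.981, 0.0], [-0.001, -0.0, -1.0]]
contact_force: [0.1, -0.1, 0.0]
width: 0.0416
gripper_force: 0.0
```

```bash
python3 -c "
from h import *
go(.5258,-.055,.05,281.2)
from plant import capture
c=capture('scene');a=cv2.resize(c['img'][190:280,210:330,::-1],(400,300));d=capture('top');b=cv2.resize(d['img'][170:290,80:240,::-1],(400,300))
cv2.imwrite('pics/s3.png',np.hstack([a,b]))"
```

```text
pos [ 0.525  -0.0549  0.1185] az -78.8 F [ 0.1 -0.1  0. ] w 41.6 -> shift [0.026 0.008 2.283] turn rad 0.0009 t 12.7
```

View pics/s3.png

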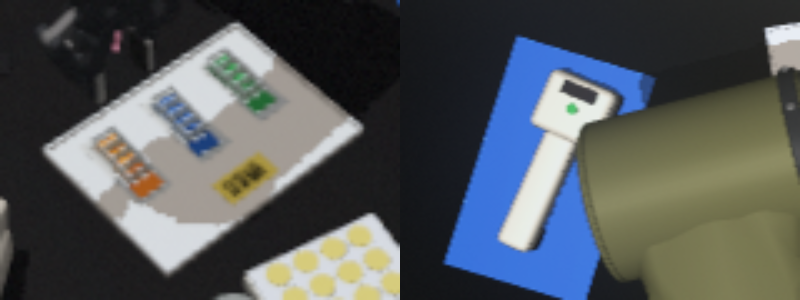

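The scanner lies flat on the mat, much as before, and the fingers hang over the orange slide. Descending to grip it.

{"op": "step_arm", "data": {"steps": [[0.02,0,1.2,0],[0.02,0,2.2,0],[0.02,0,2.9,0],[0.02,0,3.3,0],[0.02,0,3.55,0],[0.02,0,3.55,0],[0.02,0,3.55,0]]}}

```text
clock: 13.5
position: [0.5266, -0.0555, 0.0135]
orientation: [[0.981, 0.194, 0.002], [0.194, -0.981, 0.0], [0.002, 0.0, -1.0]]
contact_force: [-0.6, 0.3, -0.8]
width: 0.0422
gripper_force: 0.0
```

```bash
python3 -c "
from h import *
go(.5258,-.055,.012,281.2)"
```

```text
pos [ 0.5266 -0.0555  0.0135] az -78.8 F [-0.6  0.3 -0.8] w 42.2 -> shift [-0.023 -0.02   0.048] turn rad 0.0002 t 13.5
```

{"op": "step_arm", "data": {"steps": [[-0.02,-0.01,0.03,0],[-0.02,-0.01,0.03,0],[-0.02,-0.01,0.03,0],[-0.02,-0.01,0.03,0],[-0.02,-0.01,0.03,0],[-0.02,-0.01,0.03,0],[-0.02,-0.01,0.03,0],[-0.02,-0.01,0.03,0],[-0.02,-0.01,0.03,0],[-0.02,-0.01,0.03,0]], "hand": 15, "squeeze": 20}}

```text
clock: 14.5
position: [0.5259, -0.0554, 0.0126]
orientation: [[0.981, 0.194, 0.002], [0.194, -0.981, 0.0], [0.002, 0.0, -1.0]]
contact_force: [-0.9, 1.7, 4.7]
width: 0.0239
gripper_force: 20.3
```

{"op": "step_arm", "data": {"steps": [[0,0,-0.3,0],[0,0,-1.0,0],[0,0,-2.2,0],[0,0,-3.6,0],[0,0,-5.0,0],[0,0,-6.4,0],[0,0,-7.6,0],[0,0,-8,0],[0,0,-8,0],[0,0,-8,0]]}}

```text
clock: 15.5
position: [0.5247, -0.0553, 0.2498]
orientation: [[0.981, 0.194, -0.002], [0.194, -0.981, 0.0], [-0.002, -0.001, -1.0]]
contact_force: [1.2, -0.1, -0.8]
width: 0.0227
gripper_force: 19.7
```

```bash
python3 -c "
from h import *
go(.545,-.294,.25,230.07)
p=np.load('plat.npy');th,az=p[3],p[4]
n=np.array([-np.sin(th)*np.cos(az),-np.sin(th)*np.sin(az),np.cos(th)])
for s in (0,4): print(s,'TCP',p[:3]+(.012-s*1e-3)*n-[0,0,.004], n)"
```

```text
pos [ 0.5247 -0.0553  0.2498] az -78.8 F [ 1.2 -0.1 -0.8] w 22.7 -> shift [-0.88   7.936 -0.012] turn rad 0.8921 t 15.5
0 TCP [ 0.55008279 -0.2982879   0.14322407] [-0.28345994  0.23724208  0.92917526]
4 TCP [ 0.55121663 -0.29923687  0.13950737] [-0.28345994  0.23724208  0.92917526]
```

{"op": "step_arm", "data": {"steps": [[-0.05,0.5,0.1,0.05],[-0.15,1.6,0.3,0.17],[-0.27,3.0,0.6,0.32],[-0.4,4.4,0.9,0.46],[-0.5,5.8,1.2,0.6],[-0.62,7.0,1.4,0.75],[-0.7,7.8,1.6,0.85],[-0.73,8.12,1.66,0.892],[-0.73,8.12,1.66,0.892],[-0.73,8.12,1.66,0.892],[-0.73,8.12,1.66,0.892]]}}

```text
clock: 16.6
position: [0.5512, -0.2976, 0.2019]
orientation: [[0.768, -0.64, 0.0], [-0.64, -0.768, 0.0], [0.0, -0.0, -1.0]]
contact_force: [0.3, 0.1, -0.3]
width: 0.0232
gripper_force: 19.7
```

```bash
python3 -c "
from h import *
go(.5505,-.2985,.165,230.07)
from plant import capture
c=capture('scene');a=cv2.resize(c['img'][200:305,90:230,::-1],(800,600))
cv2.imwrite('pics/s4.png',a)"
```

```text
pos [ 0.5512 -0.2976  0.2019] az -129.8 F [ 0.3  0.1 -0.3] w 23.2 -> shift [1.000e-03 3.600e-02 1.228e+00] turn rad 0.0026 t 16.6
```

View pics/s4.png

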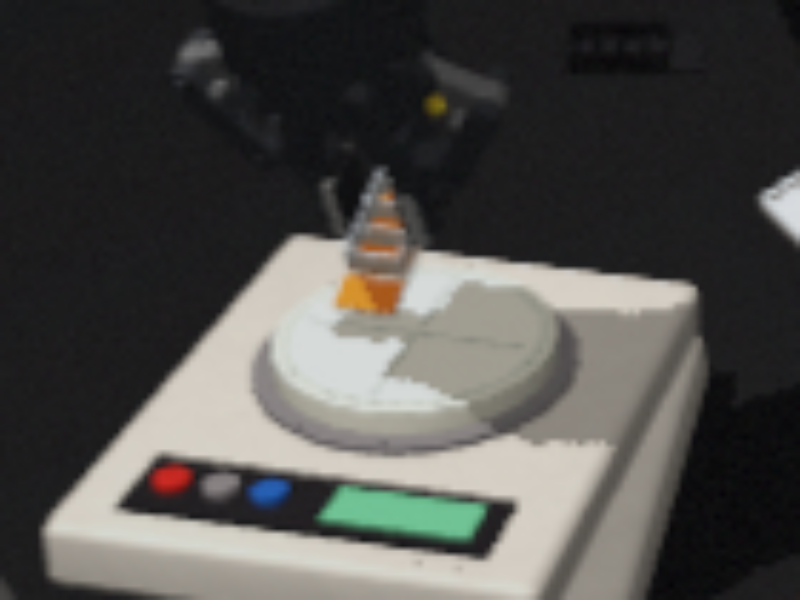

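The slide is held level with its orange end up-slope, at about (372,290) in this view, above the platform. I'll lower it slowly and watch the force.

{"op": "step_arm", "data": {"steps": [[0,0.03,0.4,0],[0,0.03,0.8,0],[0,0.03,1.05,0],[0,0.03,1.2,0],[0,0.03,1.2,0],[0,0.03,1.2,0]]}}

```text
clock: 17.25
position: [0.5504, -0.2996, 0.1658]
orientation: [[0.767, -0.642, 0.0], [-0.642, -0.767, -0.0], [0.0, 0.0, -1.0]]
contact_force: [0.3, -0.5, -0.3]
width: 0.0231
gripper_force: 19.7
```

{"op": "step_arm", "data": {"steps": [[0,0,0.05,0],[0,0,0.1,0],[0,0,0.15,0],[0,0,0.2,0],[0,0,0.25,0],[0,0,0.25,0]]}}

```text
clock: 17.85
position: [0.5503, -0.2993, 0.1577]
orientation: [[0.767, -0.642, -0.0], [-0.642, -0.767, 0.0], [-0.001, 0.0, -1.0]]
contact_force: [0.1, 1.0, -0.9]
width: 0.0233
gripper_force: 19.7
```

{"op": "step_arm", "data": {"steps": [[0,0,0.05,0],[0,0,0.1,0],[0,0,0.15,0],[0,0,0.15,0]]}}

```text
clock: 18.25
position: [0.5504, -0.2994, 0.1535]
orientation: [[0.767, -0.642, -0.0], [-0.642, -0.767, -0.0], [-0.0, 0.0, -1.0]]
contact_force: [-0.5, 0.3, 0.5]
width: 0.0233
gripper_force: 19.7
```

{"op": "step_arm", "data": {"steps": [[0,0,0.05,0],[0,0,0.1,0],[0,0,0.1,0]]}}

```text
clock: 18.55
position: [0.5506, -0.2995, 0.151]
orientation: [[0.767, -0.642, 0.001], [-0.642, -0.767, -0.0], [0.001, -0.0, -1.0]]
contact_force: [-0.4, -0.1, 3.1]
width: 0.0233
gripper_force: 19.5
```

{"op": "step_arm", "data": {"steps": [[0,0,0.05,0],[0,0,0.1,0],[0,0,0.1,0]]}}

```text
clock: 18.85
position: [0.5504, -0.2996, 0.1478]
orientation: [[0.767, -0.642, 0.0], [-0.642, -0.767, -0.0], [0.0, 0.0, -1.0]]
contact_force: [-1.4, -1.2, 3.7]
width: 0.0235
gripper_force: 19.9
```

{"op": "step_arm", "data": {"steps": [[0,0,0.05,0],[0,0,0.1,0],[0,0,0.1,0]]}}

```text
clock: 19.15
position: [0.5501, -0.2993, 0.1442]
orientation: [[0.767, -0.642, -0.001], [-0.642, -0.767, 0.0], [-0.001, 0.0, -1.0]]
contact_force: [-2.4, -0.5, 4.7]
width: 0.0232
gripper_force: 20.2
```

{"op": "step_arm", "data": {"steps": [[0,0,0.05,0],[0,0,0.1,0],[0,0,0.1,0]]}}

```text
clock: 19.45
position: [0.5501, -0.2993, 0.1411]
orientation: [[0.767, -0.642, -0.001], [-0.642, -0.767, 0.0], [-0.001, 0.0, -1.0]]
contact_force: [-2.9, 0.9, 5.1]
width: 0.0235
gripper_force: 20.5
```

```bash
python3 -c "
from plant import *
import cv2,numpy as np
c=capture('scene');a=cv2.resize(c['img'][200:305,90:230,::-1],(800,600))
cv2.imwrite('pics/s5.png',a)"
```

```text
(no output)
```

View pics/s5.png

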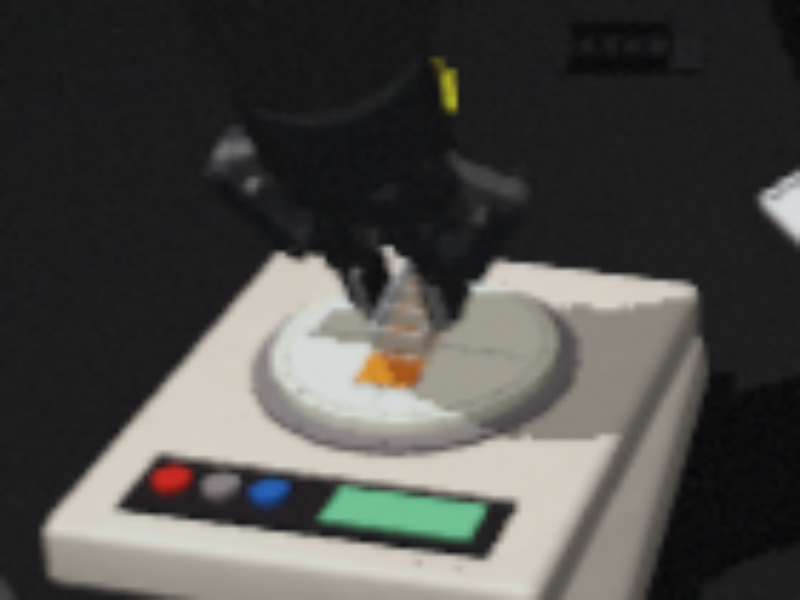

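The slide has swivelled most of the way: its end lies on the platform at about (390,370). By my estimate it is about 3° short of flush, because the force is rising more slowly than the spring rate. I'll press on in small steps until the spring rate shows.

{"op": "step_arm", "data": {"steps": [[0,0,0.04,0],[0,0,0.04,0],[0,0,0.04,0]]}}

```text
clock: 19.8
position: [0.5501, -0.2993, 0.1402]
orientation: [[0.767, -0.642, -0.001], [-0.642, -0.767, 0.0], [-0.001, 0.0, -1.0]]
contact_force: [-4.3, 1.9, 4.4]
width: 0.0234
gripper_force: 20.6
```

{"op": "step_arm", "data": {"steps": [[0,0,0.04,0],[0,0,0.04,0],[0,0,0.04,0]]}}

```text
clock: 20.1
position: [0.5502, -0.2993, 0.139]
orientation: [[0.767, -0.642, -0.001], [-0.642, -0.767, 0.0], [-0.001, 0.0, -1.0]]
contact_force: [-4.4, 1.0, 4.4]
width: 0.0233
gripper_force: 20.8
```

{"op": "step_arm", "data": {"steps": [[0,0,0.04,0],[0,0,0.04,0],[0,0,0.04,0]]}}

```text
clock: 20.4
position: [0.5503, -0.2994, 0.1379]
orientation: [[0.767, -0.642, -0.0], [-0.642, -0.767, 0.0], [-0.0, 0.0, -1.0]]
contact_force: [-5.1, 2.4, 4.6]
width: 0.0233
gripper_force: 21.0
```

{"op": "step_arm", "data": {"steps": [[0,0,0.04,0],[0,0,0.04,0],[0,0,0.04,0]]}}

```text
clock: 20.7
position: [0.5503, -0.2994, 0.1368]
orientation: [[0.767, -0.642, -0.0], [-0.642, -0.767, 0.0], [-0.0, -0.0, -1.0]]
contact_force: [-4.9, 1.7, 4.5]
width: 0.0232
gripper_force: 21.1
```

{"op": "step_arm", "data": {"steps": [[0,0,0.04,0],[0,0,0.04,0],[0,0,0.04,0]]}}

```text
clock: 21.0
position: [0.5504, -0.2994, 0.1355]
orientation: [[0.767, -0.642, -0.0], [-0.642, -0.767, 0.0], [-0.0, -0.0, -1.0]]
contact_force: [-4.6, 1.5, 4.9]
width: 0.0232
gripper_force: 21.4
```

```bash
cat > chk.py <<'E'
from h import *
import sys; from scipy.ndimage import map_coordinates,gaussian_filter
from plant import capture,get_obs
np.set_printoptions(precision=3,suppress=True)
p=np.load("plat.npy");th,az=p[3],p[4]
x=np.array([np.cos(th)*np.cos(az),np.cos(th)*np.sin(az),np.sin(th)]);y=np.array([-np.sin(az),np.cos(az),0]);n=np.cross(x,y)
A=np.radians(np.arange(0,360,4)); C=p[:3]+.06*(np.cos(A)[:,None]*x+np.sin(A)[:,None]*y)
def prof(c):
    g=gaussian_filter(c["img"].mean(2),.5); E=proj(c,C); d=proj(c,C-.004*n)-E; t=np.arange(-1.5,3.51,.05)  # t in units of 4 mm sink
    X=E[:,None]+d[:,None]*t[None,:,None]; v=map_coordinates(g,[X[...,1],X[...,0]],order=1); return t*4,v,E
S0=load("scene0"); S=capture("scene"); np.savez(sys.argv[1],**S)
t,v0,E=prof(S0); _,v1,_=prof(S)
for nm,sel in(("front",(np.cos(A)>.3)),("back",np.cos(A)<-.3),("side",abs(np.cos(A))<.3)):
    out=[]
    for i in np.where(sel)[0]:
        g0,g1=np.gradient(v0[i]),np.gradient(v1[i]); k=(t>-4)&(t<4); s=np.sign(g0[k][np.argmax(abs(g0[k]))])
        a=t[k][np.argmax(s*g0[k])]; kk=(t>a-1)&(t<a+9.5); b=t[kk][np.argmax(s*g1[kk])]
        r=np.max(s*g1[kk])/np.max(s*g0[k]); out.append((b-a) if .6<r<1.6 else np.nan)
    print(nm,np.array(out))
# orange end in scene
hsv=cv2.cvtColor(S["img"],cv2.COLOR_RGB2HSV); m=cv2.inRange(hsv,(8,140,90),(22,255,255)); m[:240]=0;m[290:]=0;m[:,:130]=0;m[:,190:]=0
n_,l,st,ce=cv2.connectedComponentsWithStats(m); k=1+np.argmax(st[1:,4]); print("orange blob",ce[k],st[k])
o=get_obs(); P=o["position"]+[0,0,.004]
for tilt in (10,15,th*57.2958):
    a=np.radians(tilt); X=np.array([np.cos(a)*np.cos(az),np.cos(a)*np.sin(az),np.sin(a)]);N=np.cross(X,y); B=P-.012*N
    print("tilt",tilt,"end quad",proj(S,[B+.038*X+.013*y+.002*N,B+.038*X-.013*y+.002*N,B+.021*X-.013*y+.002*N,B+.021*X+.013*y+.002*N]).round(1).tolist())
im=cv2.resize(S["img"][235:295,125:205,::-1],(800,600),interpolation=cv2.INTER_CUBIC); cv2.imwrite("pics/"+sys.argv[1]+".png",im)
print(o["contact_force"],o["position"],o["joint_torque"].round(2))
E
python3 chk.py c1
```

```text
front [ 5.8  3.6  5.8  8.   3.4  8.   5.6  5.8  5.8  5.8  nan  nan  nan  nan
  nan  nan  nan  nan  nan  nan  0.  -0.8  nan  nan  nan  8.8  0.6  6.
  1.4  8.   5.6  5.8  8.   5.8  5.8  8.   0.6]
back [nan nan nan nan nan nan nan 1.6 0.  0.  0.  0.  0.  0.  0.  nan nan nan
 nan nan nan nan nan nan nan 9.4 nan nan nan nan nan nan nan nan 7.  7.8
 9. ]
side [nan nan nan nan nan  6. nan nan nan nan nan nan nan nan nan nan]
orange blob [158.293 264.902] [153 263  11   5  41]
tilt 10 end quad [[162.5, 269.7], [152.1, 268.3], [154.7, 263.2], [165.0, 264.6]]
tilt 15 end quad [[162.2, 269.0], [151.8, 267.6], [154.5, 262.9], [164.8, 264.3]]
tilt 21.69339199213729 end quad [[161.9, 267.9], [151.4, 266.4], [154.2, 262.4], [164.5, 263.8]]
[-4.332  1.935  4.052] [ 0.55  -0.299  0.136] [  0.48 -37.83  33.9    6.38   1.51   0.07]
```

The image puts the platform about 5.8 mm down, and the force agrees. The force has stayed level over the last 2 mm, so the slide is still turning in the grip. I'll press a little further to find where it becomes flush.

{"op": "step_arm", "data": {"steps": [[0,0,0.03,0],[0,0,0.03,0],[0,0,0.03,0]]}}

```text
clock: 21.35
position: [0.5504, -0.2994, 0.1347]
orientation: [[0.767, -0.642, 0.0], [-0.642, -0.767, 0.0], [0.0, -0.0, -1.0]]
contact_force: [-5.0, 1.6, 4.5]
width: 0.024
gripper_force: 21.5
```

{"op": "step_arm", "data": {"steps": [[0,0,0.03,0],[0,0,0.03,0],[0,0,0.03,0]]}}

```text
clock: 21.65
position: [0.5504, -0.2994, 0.1338]
orientation: [[0.767, -0.642, 0.0], [-0.642, -0.767, 0.0], [0.0, -0.0, -1.0]]
contact_force: [-3.9, 2.0, 5.8]
width: 0.0232
gripper_force: 21.7
```

```bash
python3 chk.py c2
```

```text
front [ 5.8  5.8  5.8  8.   3.4  8.   5.6  5.8  5.8  5.8  nan  nan  nan  nan
  nan  nan  nan  nan  nan  nan  0.  -0.8  nan  nan  nan  8.8  0.6  6.
  1.4  8.   5.6  5.8  8.   5.8  5.8  8.   0.6]
back [ nan  nan  nan  nan  nan  nan  nan -0.8  0.   0.   0.   0.   0.   0.
  0.   nan  nan  nan  nan  nan  nan  nan  nan  nan  6.8  nan -0.8  nan
  nan  nan  nan  nan  nan  nan  5.6  7.8  9. ]
side [nan nan nan nan nan  6. nan nan nan nan nan nan nan nan nan nan]
orange blob [158.25 265.  ] [153 263  11   5  40]
tilt 10 end quad [[162.7, 270.2], [152.3, 268.7], [154.8, 263.6], [165.1, 265.0]]
tilt 15 end quad [[162.4, 269.4], [151.9, 268.0], [154.6, 263.3], [164.9, 264.8]]
tilt 21.69339199213729 end quad [[162.0, 268.3], [151.6, 266.8], [154.3, 262.8], [164.7, 264.3]]
[-4.714  1.261  4.098] [ 0.55  -0.299  0.134] [  0.48 -37.68  33.53   6.25   1.32   0.06]
```

```bash
cat > f.py <<'E'
from h import *
from plant import capture,get_obs
p=np.load("plat.npy");th,az=p[3],p[4]
x=np.array([np.cos(th)*np.cos(az),np.cos(th)*np.sin(az),np.sin(th)]);y=np.array([-np.sin(az),np.cos(az),0]);n=np.cross(x,y)
F,M=[],[]
for i in range(12):
    o=get_obs(); F.append(o["contact_force"]);M.append(o["ft_torque"]); capture("scene")
F,M=np.array(F),np.array(M); f,m=F.mean(0),M.mean(0)
print("pos",o["position"].round(4),"F",f.round(2),"sd",F.std(0).round(2),"N",round(f@n,2),"up",round(f@x,2),"lat",round(f@y,2),"M xyn",np.round([m@x,m@y,m@n],3),"sd",M.std(0).round(3),"w",o["width"],"t",o["clock"])
E
python3 f.py
```

```text
pos [ 0.5504 -0.2994  0.1338] F [-4.24  1.46  4.66] sd [0.34 0.58 0.4 ] N 5.88 up -2.17 lat -1.6 M xyn [-0.48   1.202  0.122] sd [0.033 0.042 0.024] w 0.02370915475451258 t 22.25
```

{"op": "step_arm", "data": {"steps": [[0,0,0.03,0],[0,0,0.03,0],[0,0,0.03,0]]}}

```text
clock: 22.6
position: [0.5504, -0.2994, 0.1329]
orientation: [[0.767, -0.642, -0.0], [-0.642, -0.767, 0.0], [-0.0, -0.0, -1.0]]
contact_force: [-3.7, 1.6, 5.7]
width: 0.0232
gripper_force: 21.9
```

```bash
python3 f.py
```

```text
pos [ 0.5504 -0.2994  0.1329] F [-3.91  1.33  5.1 ] sd [0.65 0.5  0.53] N 6.17 up -1.69 lat -1.49 M xyn [-0.445  1.075  0.109] sd [0.018 0.037 0.021] w 0.023413883007057535 t 23.15
```

{"op": "step_arm", "data": {"steps": [[0,0,0.03,0],[0,0,0.03,0],[0,0,0.03,0]]}}

```text
clock: 23.5
position: [0.5504, -0.2994, 0.132]
orientation: [[0.767, -0.642, -0.0], [-0.642, -0.767, 0.0], [-0.0, -0.0, -1.0]]
contact_force: [-3.7, 1.4, 4.6]
width: 0.0231
gripper_force: 22.0
```

```bash
python3 f.py
```

```text
pos [ 0.5503 -0.2994  0.132 ] F [-3.32  1.    4.69] sd [0.59 0.49 0.37] N 5.54 up -1.23 lat -1.37 M xyn [-0.426  0.994  0.105] sd [0.02  0.033 0.022] w 0.02323440364333905 t 24.05
```

{"op": "step_arm", "data": {"steps": [[0,0,0.03,0],[0,0,0.03,0],[0,0,0.03,0]]}}

```text
clock: 24.4
position: [0.5504, -0.2994, 0.1311]
orientation: [[0.767, -0.642, 0.0], [-0.642, -0.767, 0.0], [-0.0, -0.0, -1.0]]
contact_force: [-2.8, 1.8, 4.8]
width: 0.0238
gripper_force: 22.2
```

```bash
python3 f.py
```

```text
pos [ 0.5504 -0.2994  0.1311] F [-3.35  0.74  4.75] sd [0.32 0.71 0.48] N 5.54 up -1.07 lat -1.58 M xyn [-0.391  0.842  0.115] sd [0.03  0.042 0.031] w 0.023136952331564955 t 24.95
```

```bash
python3 - <<'E'
from h import *
from plant import capture,get_obs
S=capture("scene"); np.savez("c3",**S); S0=load("scene0")
p=np.load("plat.npy");th,az=p[3],p[4]
x=np.array([np.cos(th)*np.cos(az),np.cos(th)*np.sin(az),np.sin(th)]);y=np.array([-np.sin(az),np.cos(az),0]);n=np.cross(x,y)
def cr(c): return cv2.resize(c["img"][240:285,132:192,::-1],(400,300),interpolation=cv2.INTER_CUBIC)
def dr(im,P,col):
    q=((proj(S,P)-[132,240]+.5)*400/60).round().astype(int); cv2.polylines(im,[q.reshape(-1,1,2)],True,col,1)
a=cr(S); b=cr(S); z=cr(S0)
A=np.linspace(0,6.283,90); ci=lambda s:p[:3]-s*n+.06*(np.cos(A)[:,None]*x+np.sin(A)[:,None]*y)
dr(b,ci(.0),(0,0,255)); dr(b,ci(.005),(255,0,0)); dr(z,ci(0),(0,0,255))
B=p[:3]-.005*n
q=lambda x0,x1,w,h:[B+x0*x+w*y+h*n,B+x1*x+w*y+h*n,B+x1*x-w*y+h*n,B+x0*x-w*y+h*n]
dr(b,q(-.038,.038,.013,.002),(0,160,0)); dr(b,q(-.034,.02,.012,.016),(0,255,255))
cv2.imwrite("pics/last.png",np.vstack([np.hstack([a,b]),np.hstack([cr(load("c1")),z])]))
E
```

```text
(no output)
```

View pics/last.png

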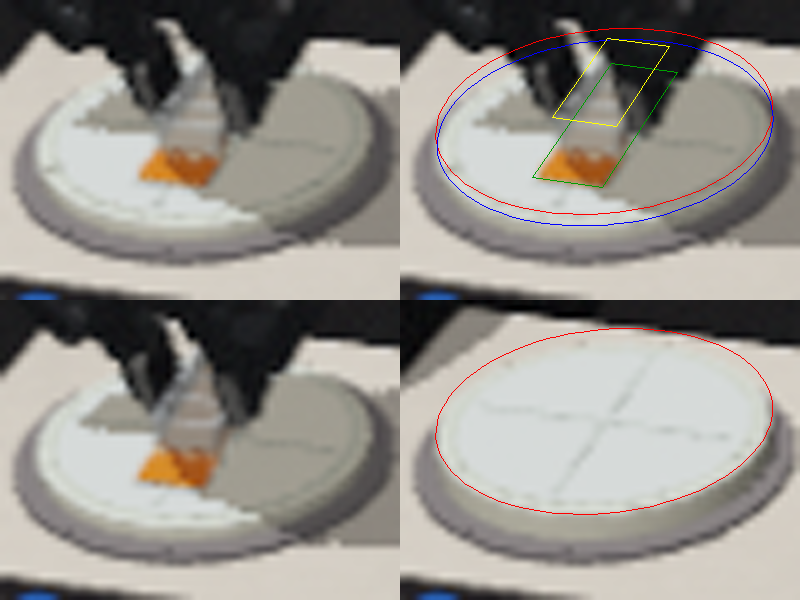

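```bash
python3 - <<'E'
from h import *
np.set_printoptions(precision=2,suppress=True)
I={k:load(k)["img"].astype(np.float32) for k in("c1","c2","c3")}
print("absdiff c1-c3 >12, rows 240-284:"); d=np.abs(I["c1"]-I["c3"]).max(2)
ys,xs=np.nonzero(d[240:285,132:192]>14); print(len(ys))
for y in range(244,272): print(y,"".join("#" if v>14 else "." for v in d[y,140:185]))
def ecc(a,b,x0,x1,y0,y1):
    W=np.eye(2,3,dtype=np.float32); A,B=(i.mean(2) for i in(a,b)); m=np.zeros(A.shape,np.uint8);m[y0:y1,x0:x1]=255
    cc,W=cv2.findTransformECC(A,B,W,cv2.MOTION_TRANSLATION,(3,200,1e-6),m,3); return W[:,2],cc
for nm,r in dict(chamber=(156,166,253,262),end=(150,168,258,270),rim=(135,170,264,276),rimR=(170,190,255,272)).items(): print(nm,*[ecc(I["c1"],I[k],*r) for k in("c2","c3")])
E
```

```text
absdiff c1-c3 >12, rows 240-284:
240
244 ...............##..#.........................
245 #...##............##.................##......
246 ########............##..............###......
247 ########............##..............###......
248 ........#...##....#..##............###.......
249 ........##.###......###............###.......
250 ..........##.##...####............###.#......
251 ..................##..#..##.....####.........
252 .................##....#.##.....###..........
253 .......##.#.....###..#.#.......###...........
254 ..........#.#...######.........###...........
255 ............##.###...###.......##............
256 .....#......##.##....####......##............
257 .....#........##.....##..#...###.............
258 ...#.....................#...###.............
259 ..................#######.#####..............
260 ................#.#.#####...##...............
261 ...............#####.#.##.#..................
262 ................##..#####....................
263 ..............#.###.###..##..................
264 ..............#.##...#.###...................
265 #................##....##....................
266 ............###..............................
267 .............#########.................#.....
268 ......................#......................
269 .............................................
270 .............................................
271 .............................................Traceback (most recent call last):
  File "<stdin>", line 10, in <module>
  File "<stdin>", line 9, in ecc
cv2.error: OpenCV(4.12.0) /io/opencv/modules/video/src/ecc.cpp:589: error: (-7:Iterations do not converge) The algorithm stopped before its convergence. The correlation is going to be minimized. Images may be uncorrelated or non-overlapped in function 'findTransformECC'
```

```bash
python3 - <<'E'
from h import *
U=8
I={k:cv2.resize(load(k)["img"][235:295,120:210],None,fx=U,fy=U,interpolation=cv2.INTER_CUBIC) for k in("c1","c2","c3")}
for nm,(x0,x1,y0,y1) in dict(chamber=(156,166,253,262),chfront=(156,166,257,264),end=(150,168,261,270),endedge=(150,166,264,271),fingerR=(165,176,246,262),rim=(140,165,269,277)).items():
    t=I["c1"][(y0-235)*U:(y1-235)*U,(x0-120)*U:(x1-120)*U]; o=[]
    for k in("c2","c3"):
        r=cv2.matchTemplate(I[k],t,cv2.TM_CCOEFF_NORMED); X,Y=(x0-120)*U,(y0-235)*U; w=r[Y-24:Y+25,X-24:X+25]; j=np.unravel_index(w.argmax(),w.shape); o.append(((j[1]-24)/U,(j[0]-24)/U,round(float(w.max()),3)))
    print(nm,o)
# predictions (px) for c1->c3 if the slide turns 4.4/38 rad about its end on a still platform, or slides with it
p=np.load("plat.npy");th,az=p[3],p[4];S=load("c3")
y=np.array([-np.sin(az),np.cos(az),0])
def pt(tilt,P,x,h):
    X=np.array([np.cos(tilt)*np.cos(az),np.cos(tilt)*np.sin(az),np.sin(tilt)]);N=np.cross(X,y); return P-.012*N+x*X+h*N
P1=np.array([.5504,-.2994,.1395]);P3=P1-[0,0,.0044]
for nm,x,h in(("end",.038,.001),("chfront",.02,.012),("pad",0,.012)):
    print(nm,"rot 15->21.7:",proj(S,pt(th,P3,x,h))-proj(S,pt(th-.115,P1,x,h)),"px per mm upslope",proj(S,pt(th,P1,x+.001,h))-proj(S,pt(th,P1,x,h)))
E
```

```text
chamber [(np.float64(0.125), np.float64(0.25), 0.97), (np.float64(0.25), np.float64(0.5), 0.943)]
chfront [(np.float64(0.0), np.float64(0.125), 0.901), (np.float64(0.125), np.float64(0.375), 0.876)]
end [(np.float64(0.125), np.float64(0.0), 0.986), (np.float64(0.125), np.float64(0.0), 0.971)]
endedge [(np.float64(0.125), np.float64(0.0), 0.994), (np.float64(0.125), np.float64(-0.125), 0.984)]
fingerR [(np.float64(0.125), np.float64(0.375), 0.996), (np.float64(0.375), np.float64(1.0), 0.991)]
rim [(np.float64(0.0), np.float64(0.0), 0.999), (np.float64(0.0), np.float64(0.0), 0.993)]
end rot 15->21.7: [[ 0.01262214 -0.09505393]] px per mm upslope [[-0.16103832  0.24100374]]
chfront rot 15->21.7: [[0.28090431 0.26457968]] px per mm upslope [[-0.15718696  0.23167916]]
pad rot 15->21.7: [[0.34618545 1.01495116]] px per mm upslope [[-0.15195783  0.22397189]]
```

The picture analysis shows the slide was still turning as predicted: the end stayed put, the chamber moved about 0.4 px and the fingers about 1 px. The platform rim did not move. So I'll continue down until the force rises at the spring rate.

{"op": "step_arm", "data": {"steps": [[0,0,0.03,0],[0,0,0.03,0],[0,0,0.03,0]]}}

```text
clock: 25.35
position: [0.5505, -0.2995, 0.1302]
orientation: [[0.767, -0.642, 0.0], [-0.642, -0.767, -0.0], [0.0, -0.0, -1.0]]
contact_force: [-3.1, 1.4, 5.1]
width: 0.0235
gripper_force: 22.4
```

```bash
python3 f.py
```

```text
pos [ 0.5505 -0.2995  0.1303] F [-2.95  0.79  5.2 ] sd [0.39 0.61 0.42] N 5.86 up -0.65 lat -1.29 M xyn [-0.36   0.727  0.094] sd [0.034 0.022 0.02 ] w 0.023322557749214715 t 25.9
```

{"op": "step_arm", "data": {"steps": [[0,0,0.03,0],[0,0,0.03,0],[0,0,0.03,0]]}}

```text
clock: 26.25
position: [0.5506, -0.2995, 0.1296]
orientation: [[0.767, -0.642, 0.001], [-0.642, -0.767, -0.0], [0.001, -0.0, -1.0]]
contact_force: [-2.7, 0.9, 4.6]
width: 0.0233
gripper_force: 22.4
```

```bash
python3 f.py
```

```text
pos [ 0.5506 -0.2996  0.1296] F [-2.77  0.89  5.2 ] sd [0.53 0.34 0.72] N 5.83 up -0.59 lat -1.1 M xyn [-0.329  0.661  0.088] sd [0.03  0.022 0.024] w 0.02333304463022876 t 26.8
```

{"op": "step_arm", "data": {"steps": [[0,0,0.03,0],[0,0,0.03,0],[0,0,0.03,0]]}}

```text
clock: 27.15
position: [0.5508, -0.2997, 0.129]
orientation: [[0.767, -0.642, 0.001], [-0.642, -0.767, -0.001], [0.001, -0.0, -1.0]]
contact_force: [-1.9, 0.8, 5.3]
width: 0.0237
gripper_force: 22.6
```

```bash
python3 f.py
```

```text
pos [ 0.5508 -0.2997  0.129 ] F [-2.27  0.58  6.13] sd [0.52 0.55 0.55] N 6.48 up 0.3 lat -1.02 M xyn [-0.348  0.552  0.087] sd [0.025 0.028 0.031] w 0.023275590201799288 t 27.7
```

{"op": "step_arm", "data": {"steps": [[0,0,0.03,0],[0,0,0.03,0],[0,0,0.03,0]]}}

```text
clock: 28.05
position: [0.551, -0.2998, 0.1285]
orientation: [[0.767, -0.642, 0.002], [-0.642, -0.767, -0.001], [0.002, -0.0, -1.0]]
contact_force: [-1.3, 0.7, 6.9]
width: 0.0234
gripper_force: 22.6
```

```bash
python3 f.py; sed -i 's/^im=.*//' chk.py; python3 chk.py c4 | tail -6
```

```text
pos [ 0.551  -0.2998  0.1285] F [-2.22  0.22  6.9 ] sd [0.41 0.32 0.59] N 7.09 up 0.84 lat -1.26 M xyn [-0.346  0.44   0.077] sd [0.033 0.022 0.034] w 0.023195390063327968 t 28.6
side [nan nan nan nan 6.2 nan nan nan nan nan nan nan nan nan nan nan]
orange blob [158.314 265.457] [153 264  11   4  35]
tilt 10 end quad [[163.0, 271.6], [152.7, 270.2], [155.2, 265.1], [165.5, 266.5]]
tilt 15 end quad [[162.7, 270.9], [152.3, 269.4], [155.0, 264.8], [165.3, 266.2]]
tilt 21.69339199213729 end quad [[162.4, 269.8], [152.0, 268.3], [154.7, 264.3], [165.0, 265.7]]
[-2.038  0.832  6.81 ] [ 0.551 -0.3    0.128] [  0.57 -36.36  31.37   5.5    0.55   0.05]
```

N is now rising at the spring rate, and the centre of pressure has moved inward from the end, so the slide is flush. Now I'll check the centring.

{"op": "step_arm", "data": {"steps": [[0,0,0.02,0],[0,0,0.02,0],[0,0,0.02,0]]}}

```text
clock: 29.0
position: [0.5511, -0.2999, 0.1281]
orientation: [[0.767, -0.642, 0.002], [-0.642, -0.767, -0.001], [0.003, -0.001, -1.0]]
contact_force: [-1.5, 0.1, 7.8]
width: 0.0235
gripper_force: 22.7
```

```bash
python3 f.py; python3 - <<'E'
from h import *
from plant import capture
S=capture("scene"); np.savez("c5",**S)
p=np.load("plat.npy");th,az=p[3],p[4]
x=np.array([np.cos(th)*np.cos(az),np.cos(th)*np.sin(az),np.sin(th)]);y=np.array([-np.sin(az),np.cos(az),0]);n=np.cross(x,y)
s=.0065; B=p[:3]-s*n; Q=lambda X0,dx,dy,x0,x1,w,h:proj(S,[B+(x1+dx)*x+(w+dy)*y+h*n,B+(x1+dx)*x+(dy-w)*y+h*n,B+(x0+dx)*x+(dy-w)*y+h*n,B+(x0+dx)*x+(w+dy)*y+h*n])
hsv=cv2.cvtColor(S["img"],cv2.COLOR_RGB2HSV); sub=S["img"][260:272,148:170].astype(int)
# soft orange-ness: (R-B) relative to its maximum
o=np.clip((sub[...,0]-sub[...,2]),0,None)
for r in range(12): print(260+r,o[r].tolist())
w=np.where(o>60,1.,0); yy,xx=np.mgrid[260:272,148:170]; print("centroid",(w*xx).sum()/w.sum(),(w*yy).sum()/w.sum(),"area",w.sum())
print("centred flush end quad",Q(0,0,0,.021,.038,.013,.002).round(1).tolist(),"mean",Q(0,0,0,.021,.038,.013,.002).mean(0))
print("1mm x",Q(0,.001,0,.021,.038,.013,.002).mean(0)-Q(0,0,0,.021,.038,.013,.002).mean(0),"1mm y",Q(0,0,.001,.021,.038,.013,.002).mean(0)-Q(0,0,0,.021,.038,.013,.002).mean(0),"area",cv2.contourArea(Q(0,0,0,.021,.038,.013,.002).astype(np.float32)))
U=8
I={k:cv2.resize(load(k)["img"][235:295,120:210],None,fx=U,fy=U,interpolation=cv2.INTER_CUBIC) for k in("c3","c5")}
for nm,(x0,x1,y0,y1) in dict(chamber=(156,166,253,262),chfront=(156,166,257,264),endedge=(150,166,264,271),fingerR=(165,176,246,262),rim=(140,165,269,277),rimtop=(137,170,262,275)).items():
    t=I["c3"][(y0-235)*U:(y1-235)*U,(x0-120)*U:(x1-120)*U]; r=cv2.matchTemplate(I["c5"],t,cv2.TM_CCOEFF_NORMED); X,Y=(x0-120)*U,(y0-235)*U; v=r[Y-24:Y+25,X-24:X+25]; j=np.unravel_index(v.argmax(),v.shape); print(nm,(j[1]-24)/U,(j[0]-24)/U,round(float(v.max()),3))
E
```

```text
pos [ 0.5511 -0.2999  0.1281] F [-1.89  0.21  7.43] sd [0.41 0.49 0.33] N 7.49 up 1.28 lat -1.06 M xyn [-0.333  0.355  0.075] sd [0.042 0.032 0.019] w 0.023530193662034946 t 29.55
260 [0, 1, 15, 15, 14, 4, 0, 10, 4, 7, 14, 13, 13, 12, 10, 8, 8, 4, 3, 1, 2, 8]
261 [0, 0, 0, 0, 0, 0, 0, 0, 7, 17, 18, 20, 19, 18, 18, 16, 13, 20, 12, 5, 5, 7]
262 [0, 0, 0, 0, 0, 0, 0, 2, 24, 18, 20, 20, 20, 20, 20, 16, 14, 24, 19, 7, 14, 15]
263 [0, 0, 0, 0, 0, 0, 4, 36, 89, 61, 50, 63, 59, 45, 36, 27, 18, 26, 18, 13, 15, 14]
264 [0, 0, 0, 0, 0, 11, 65, 126, 154, 121, 101, 91, 97, 93, 76, 72, 60, 30, 14, 15, 16, 15]
265 [0, 0, 0, 0, 4, 43, 146, 172, 171, 161, 130, 120, 124, 129, 120, 121, 85, 23, 15, 15, 15, 15]
266 [0, 0, 0, 0, 15, 109, 172, 171, 172, 162, 134, 138, 132, 136, 135, 107, 42, 16, 15, 15, 15, 15]
267 [0, 0, 0, 0, 9, 62, 98, 134, 148, 167, 166, 160, 134, 136, 121, 54, 17, 15, 15, 15, 16, 15]
268 [0, 0, 0, 0, 0, 2, 4, 6, 10, 18, 22, 51, 41, 71, 47, 13, 15, 15, 15, 15, 15, 15]
269 [0, 0, 0, 0, 0, 0, 0, 0, 0, 0, 0, 0, 0, 3, 16, 14, 15, 16, 16, 15, 15, 15]
270 [0, 0, 0, 0, 0, 0, 0, 0, 0, 0, 0, 0, 0, 0, 0, 1, 15, 15, 15, 14, 15, 16]
271 [3, 2, 1, 0, 0, 0, 0, 0, 0, 0, 0, 0, 0, 0, 0, 0, 0, 0, 1, 16, 15, 12]
centroid 158.2608695652174 265.39130434782606 area 46.0
centred flush end quad [[161.8, 268.1], [151.3, 266.6], [154.1, 262.6], [164.5, 264.0]] mean [157.94321729 265.31377219]
1mm x [-0.15923691  0.23802483] 1mm y [0.40086795 0.05579826] area 46.052750781876966
chamber 0.25 0.875 0.983
chfront 0.25 0.75 0.939
endedge 0.125 0.75 0.989
fingerR 0.125 1.0 0.996
rim 0.0 0.25 0.974
rimtop 0.25 0.625 0.98
```

The slide is flush and moves with the platform, within about 1 mm of centre. Now I back off along the platform normal to reach half travel, which should be about 5.1 N.

{"op": "step_arm", "data": {"steps": [[-0.01,0,-0.025,0],[-0.02,0,-0.05,0],[-0.03,0,-0.075,0],[-0.03,0,-0.075,0],[-0.03,0,-0.075,0]]}}

```text
clock: 30.15
position: [0.5504, -0.2993, 0.13]
orientation: [[0.767, -0.642, 0.002], [-0.642, -0.767, -0.001], [0.002, -0.001, -1.0]]
contact_force: [-1.3, -0.9, 6.4]
width: 0.023
gripper_force: 22.5
```

```bash
python3 f.py
```

```text
pos [ 0.5504 -0.2994  0.13  ] F [-1.13 -0.9   5.92] sd [0.35 0.45 0.54] N 5.61 up 1.92 lat -1.42 M xyn [-0.386 -0.029  0.091] sd [0.036 0.021 0.027] w 0.0230779246708792 t 30.7
```

{"op": "step_arm", "data": {"steps": [[-0.012,0,-0.03,0],[-0.012,0,-0.03,0],[-0.012,0,-0.03,0],[-0.012,0,-0.03,0]]}}

```text
clock: 31.15
position: [0.5501, -0.2991, 0.1307]
orientation: [[0.767, -0.642, 0.002], [-0.642, -0.767, -0.001], [0.002, -0.0, -1.0]]
contact_force: [-1.0, -0.6, 4.5]
width: 0.0232
gripper_force: 22.4
```

```bash
python3 f.py; python3 f.py; python3 - <<'E'
from h import *
from plant import capture
S=capture("scene"); np.savez("c6",**S)
sub=S["img"][260:272,148:170].astype(int); o=sub[...,0]-sub[...,2]; w=(o>60)*1.; yy,xx=np.mgrid[260:272,148:170]; print("centroid",(w*xx).sum()/w.sum(),(w*yy).sum()/w.sum(),w.sum())
U=8
I={k:cv2.resize(load(k)["img"][235:295,120:210],None,fx=U,fy=U,interpolation=cv2.INTER_CUBIC) for k in("c5","c6")}
for nm,(x0,x1,y0,y1) in dict(chamber=(156,166,253,262),endedge=(150,166,264,271),fingerR=(165,176,246,262),rimtop=(137,170,262,275)).items():
    t=I["c5"][(y0-235)*U:(y1-235)*U,(x0-120)*U:(x1-120)*U]; r=cv2.matchTemplate(I["c6"],t,cv2.TM_CCOEFF_NORMED); X,Y=(x0-120)*U,(y0-235)*U; v=r[Y-24:Y+25,X-24:X+25]; j=np.unravel_index(v.argmax(),v.shape); print(nm,(j[1]-24)/U,(j[0]-24)/U,round(float(v.max()),3))
E
```

```text
pos [ 0.5502 -0.2992  0.1307] F [-1.06 -1.09  5.4 ] sd [0.43 0.57 0.49] N 5.06 up 1.89 lat -1.51 M xyn [-0.393 -0.17   0.11 ] sd [0.025 0.026 0.028] w 0.023591212079266895 t 31.7
pos [ 0.5502 -0.2991  0.1307] F [-0.81 -0.91  5.51] sd [0.3  0.45 0.33] N 5.13 up 2.0 lat -1.22 M xyn [-0.41  -0.158  0.116] sd [0.026 0.028 0.04 ] w 0.02349423485979611 t 32.3
centroid 158.41304347826087 264.4130434782609 46.0
chamber 0.0 -1.0 0.986
endedge -0.125 -1.0 0.99
fingerR 0.0 -1.0 0.997
rimtop -0.125 -1.0 0.985
```

```bash
python3 -c "
from plant import *
print(hand_in())"
```

```text
the job is handed in; nothing more can be done
None
```

I scanned the label and laid the scanner back on its mat, then handed in at 32.3 s with the orange slide held on the platform: by my measurements flush, within about 1 mm of centre, and pressed about 4 mm (half travel). The hand-in gave no verdict.

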